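# Grade the wet brushes on the drying rest

### The arm

A 6-joint arm with a two-finger parallel gripper is mounted at the origin on a cart in front of the work surface, level with it; the furniture and walls round the work are solid. World frame = base frame: x ahead of the robot, y to its left, z up, the work surface at z = 0. Lengths are in m, angles in rad, forces in N, time in s.
With the tool pointing down it reaches from about 0.35 to 0.8 m from the base axis. Payload 7.3 kg.
Tool frame: the origin (TCP) lies between the finger pads; the fingertips stand 25 mm ahead of it and the grasp point (between the pads) lies 6 mm ahead of it; z points along the fingers, y is the line along which they close (so a half turn about z gives the same grasp; the last joint's range is limited). The gripper opens to 85 mm and grips with 20 to 120 N. Pads are 22 mm wide; open, the fingers measure 114 mm over their backs; the gripper's body (76 mm by 85 mm) begins 54 mm behind the grasp point. The pads swing forward as they close: fully open they stand 13 mm farther back than shut.
Start: joints at [-1.341, 0.342, 1.524, -0, 1.275, -0.146], TCP at [0.193, -0.488, 0.256] pointing down, gripper open.
Joint ranges: [-2.53, 2.53], [-0.77, 2.02], [0.04, 2.7], [-1, 4.14], [0.28, 2.66], [-3.11, 3.11]. Speed limits (rad/s): [2.57, 2.57, 3.14, 3.14, 3.14, 3.14].

### API

Orientations are given as a unit quaternion [w, x, y, z].
In Python, from plant import observe, cams, robot gives the robot as it stands.
- The arm moves only by the tool send_rows, never from a script. Its argument "targets" is a list of rows, each an object with "linear": the shift along the tool's x, y, z in m, a list of three; "angular": the turn, a rotation vector about the tool's x, y, z in degrees, a list of three. A call has 1 to 5 rows; each row shifts and turns the commanded pose from where the row before left it, along the tool's axes as they then stand; what a row does not reach is not made up. A row lasts 1/12 s, in which the tool goes at most 41.7 mm and 7.16 degrees, less where a joint would pass 70% of its speed; a pose out of reach is approached as far as the arm can. A call is refused whole if a number of a shift passes 0.0417 or a number of a turn 7.16, either way. A call with a gripper value outside its range is refused whole. "fingers" is the gripper command: -1 is fully open, 1 is shut, values between are in proportion, set as the call begins (left out, the last holds). The fingers move at their own pace and stop on an object; "squeeze" is the grip in N (left out, the last holds). Time passes only in rows, so rows that do not move let the fingers close. It gives the time, the measured TCP pose, the force, the opening and the grip force at its end, in the units of the state.
- observe(): the state, without advancing time (a new reading comes with each control period).
- cams.snapshot(name): name is "scene" or "top"; returns a dict with "frame" (420x560x3 uint8, blue, green, red), "range_z" (420x560 float32, m along the optical axis (not along the pixel's ray), 0 where there is no reading), "camera_matrix" (3x3 intrinsics, pixels), "T" (4x4, takes a point from camera to world coordinates). Camera axes: x right, y up, looking along -z (the intrinsics and any distortion apply to the point x, -y, -z); pixel columns grow to the right and rows downward; lengths in m; the calibration is good to about 2 mm. A picture is of the moment at which its call begins.
- robot.hand_in(): hands the job in; it is judged then, once.
The state is a dict: "time": time; "joint_pos": joint angles; "dq": joint speeds; "joint_efforts": joint torques, N m; "eef_pos": TCP position; "tcp_rot": TCP orientation; "force": force on the tool from outside, world axes, zero at the start; "moment": the same for the moment, N m; "width": finger opening in m; "finger_force": force on a finger pad.
Only numpy, scipy, OpenCV 4.12 (cv2) and the standard library are available. Lean on these libraries where they do the work, as an engineer would, in place of code of your own. Each camera call takes 0.05 s, during which the arm holds its last target. There are 200 camera calls.

### The job

Move the four brushes from the blotting pad to the wooden brush rest to dry, graded by length: the longest at the end where the two rails stand far apart, then each next shorter one beside it, down to the shortest at the end where they stand close together. Each brush lies by its handle in its own pair of facing valleys, one on each rail, with its metal ferrule and bristles sticking out just beyond the straight rail. Leave the loupe and the stopper where they stand.

Things in the scene. Friction and masses are not known exactly. Their poses are not given: they have to be found in the camera images.
- brush_300: artist's brush, tan handle, 300 mm long, 10 x 10 mm thick, 30 g, on the blotting pad. Origin: underside, middle of its length, close to its centre of mass (grip here). Own y axis runs along the brush: bristles at -y (-150 mm), handle end at +y (150 mm); z up. The metal ferrule begins 84 mm from the origin towards the bristles; all behind that is bare handle.
- brush_260: artist's brush, red handle, 260 mm long, 10 x 10 mm thick, 30 g, on the blotting pad. Origin: underside, middle of its length, close to its centre of mass (grip here). Own y axis runs along the brush: bristles at -y (-130 mm), handle end at +y (130 mm); z up. The metal ferrule begins 73 mm from the origin towards the bristles; all behind that is bare handle.
- brush_220: artist's brush, blue handle, 220 mm long, 10 x 10 mm thick, 30 g, on the blotting pad. Origin: underside, middle of its length, close to its centre of mass (grip here). Own y axis runs along the brush: bristles at -y (-110 mm), handle end at +y (110 mm); z up. The metal ferrule begins 62 mm from the origin towards the bristles; all behind that is bare handle.
- brush_180: artist's brush, red handle, 180 mm long, 10 x 10 mm thick, 30 g, on the blotting pad. Origin: underside, middle of its length, close to its centre of mass (grip here). Own y axis runs along the brush: bristles at -y (-90 mm), handle end at +y (90 mm); z up. The metal ferrule begins 50 mm from the origin towards the bristles; all behind that is bare handle.
- brush_rest: fixed wooden rest: two rails 10 mm thick with 4 facing pairs of valleys (floor 34 mm up, 18 mm wide; humps to 49). Straight rail: centre line x = 105 mm. Pairs at y = -69 (wide end), -23, 23, 69 mm (narrow end); there the slanting rail is at x = -71, -40, -10, 21 mm. Origin: on the bench between the rails; x points square to the straight rail and past it, z up. Stretchers at y = +-92 mm, 20 high.
- blotter: white blotting pad 260 (x) x 250 (y) mm, 3 mm thick, fixed, left or right of the rest; origin: centre of its underside on the bench, z up. The four brushes lie on it side by side, about 72 mm apart, roughly along its x axis, bristles away from the robot.
- loupe: black stand loupe, 37 mm across, 35 mm high, loose, standing in the lane between pad and rest; origin: centre of its underside, z up. Not to be disturbed.
- stopper: white bottle stopper, 27 mm across, 30 mm high, loose, standing in the lane between pad and rest; origin: centre of its underside, z up. Not to be disturbed.
Things that resemble listed ones, but are neither listed nor needed, are in the scene too. What is shaped like the brush_180 but green is not meant.

How it is judged:
By the outcome, as a careful person would: the job done as asked, in the order asked, and still so for the second after the job is handed in, with the robot touching nothing.
It also fails if it takes over 96 s, if anything falls off the work surface, if the arm or the gripper's body presses on something with over 40 N, if the wrist force passes 120 N, or if a joint passes its speed limit or range.

## Working session

There is one attempt and no reset: what is moved stays moved. The work goes in short steps, Python scripts to look and compute and a tool call to move; the robot and the scene stay as the last step left them, time stands still between calls to the robot, and variables do not carry over. Pictures are saved under pics/ and viewed, at most 14 in all, crops included, and the job is handed in when it is done.

Besides the shell and the picture viewer there is one more tool, called after "Emit:" by a JSON object that holds its "name" and its "arguments". send_rows: Moves the arm, as the interface text tells. Its arguments: {"type":"object","properties":{"targets":{"type":"array"},"fingers":{"type":"number"},"squeeze":{"type":"number"}},"required":["targets"]}

```bash
ls; mkdir -p pics; python3 - <<'E'
from plant import observe,cams,robot
import cv2,numpy as np
print(observe())
for n in("top","scene"):
    s=cams.snapshot(n);cv2.imwrite(f"pics/{n}0.png",s["frame"]);np.savez(f"{n}0.npz",**s)
    print(s["camera_matrix"],s["T"],s.keys())
E
```

```text
pics
{'time': 0.0, 'joint_pos': array([-1.34101765e+00,  3.42722690e-01,  1.52503435e+00, -4.06070543e-05,
        1.27539604e+00, -1.45994645e-01]), 'dq': array([ 0.00151785, -0.00146621,  0.00109262,  0.00198152,  0.00079212,
       -0.0001345 ]), 'joint_efforts': array([ 1.40926684e-03, -4.33676362e+01, -2.46011907e+01, -2.51471038e-04,
        7.80309521e-03,  3.44510818e-05]), 'eef_pos': array([ 0.19259821, -0.48799764,  0.2556199 ]), 'tcp_rot': array([-7.78715636e-04,  9.82399759e-01,  1.86788932e-01, -5.20775936e-05]), 'force': array([0.21870399, 1.01765053, 0.29125562]), 'moment': array([ 0.00897483, -0.00285818, -0.00895427]), 'finger_force': 0.0, 'width': 0.08553873481181208}
[[441.00338456   0.         276.47482627]
 [  0.         441.00338456 207.18150974]
 [  0.           0.           1.        ]] [[-0.00914321  0.99672453 -0.0803531   0.36931154]
 [-0.99981851 -0.00776928  0.01739472  0.01746234]
 [ 0.01671346  0.08049756  0.99661467  1.06389419]
 [ 0.          0.          0.          1.        ]] dict_keys(['frame', 'range_z', 'camera_matrix', 'T'])
[[536.31999888   0.         284.59377956]
 [  0.         536.31999888 208.04612427]
 [  0.           0.           1.        ]] [[ 0.53594775  0.53490846 -0.65317145 -0.43352797]
 [-0.84423445  0.34442988 -0.41065344 -0.54231057]
 [ 0.00530976  0.77151863  0.63618457  0.88336981]
 [ 0.          0.          0.          1.        ]] dict_keys(['frame', 'range_z', 'camera_matrix', 'T'])
```

View pics/top0.png

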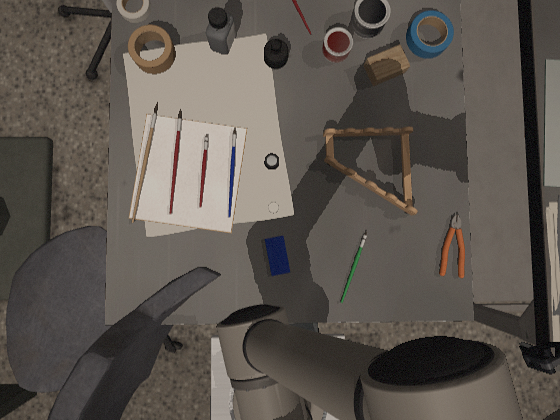

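View pics/scene0.png

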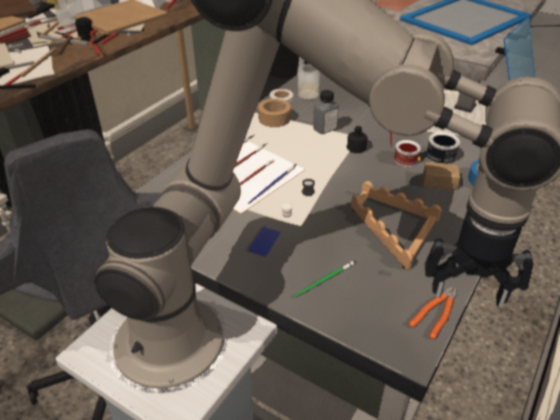

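Top picture: the pad holds tan (145,160), long red (175,160), short red (204,170) and blue (233,170). The rest has its straight rail at the top, row 130, with the wide end at the right (411,130–210). The loupe is at (272,160) and the stopper at (273,208).

Things that could be mistaken for the targets:
- Green brush at (355,265), and a red one at (302,15). Neither is on the pad.
- The two red brushes at (175,160) and (204,170), told apart by length.

```bash
cat > h.py <<'E'
import numpy as np,cv2
def px(s,u,v,z=None):
    """world point of pixel; on plane z if given, else by depth"""
    K=s["camera_matrix"];T=s["T"]
    d=T[:3,:3]@np.array([(u-K[0,2])/K[0,0],-(v-K[1,2])/K[1,1],-1])
    t=(z-T[2,3])/d[2] if z is not None else float(s["range_z"][int(round(v)),int(round(u))])
    return T[:3,3]+t*d
E
python3 - <<'E'
import cv2,numpy as np
f=np.load("top0.npz")["frame"]
a=cv2.resize(f[95:235,125:285],None,fx=5,fy=5,interpolation=cv2.INTER_CUBIC)[:600]
b=cv2.resize(f[118:220,315:425],None,fx=5,fy=5,interpolation=cv2.INTER_CUBIC)
cv2.imwrite("pics/a.png",cv2.resize(f[95:235,125:285],(685,600),interpolation=cv2.INTER_CUBIC));cv2.imwrite("pics/b.png",b)
E
```

```text
(no output)
```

View pics/a.png

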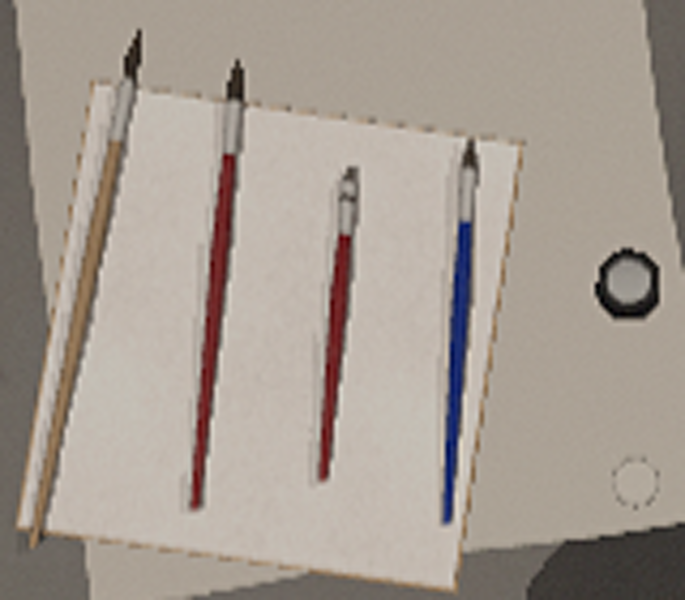

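View pics/b.png

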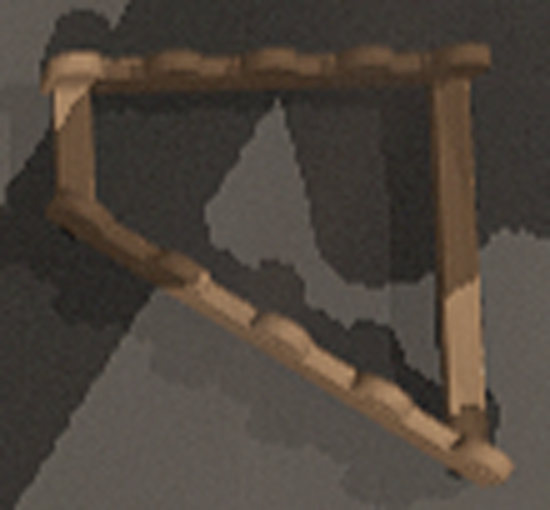

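```bash
python3 - <<'E'
from h import *
from scipy.optimize import least_squares
s=dict(np.load("top0.npz"))
B={"300":((138,30),(36,547),(115,140),84),"260":((238,60),(196,508),(230,153),73),"180":((350,167),(323,480),(345,234),50),"220":((470,140),(447,522),(465,221),62)}
g=lambda p:px(s,p[0]/4.281+125-.4,p[1]/4.286+95-.4,.009)[:2]
for n,(t,e,f,fo) in B.items():
    t,e,f=map(g,(t,e,f));d=(t-e);L=np.linalg.norm(d);d/=L
    print(n,"L",L.round(4),"mid",((t+e)/2).round(4),"from ferrule",(f-d*fo/1000).round(4),"ang",np.degrees(np.arctan2(d[1],d[0])).round(2))
for n,u,v in(("loupe",272,160),("stopper",273,208)):print(n,px(s,u,v,.03))
v,u=np.mgrid[115:222,312:428]
P=np.array([px(s,a,b) for a,b in zip(u.ravel(),v.ravel())])
print("bench z",np.percentile(P[:,2],[5,30,50,80,95,99]).round(4), "pad z",px(s,190,160),px(s,220,215))
Q=P[P[:,2]>.029]; print(len(Q))
def loc(p,X):
    c,sn=np.cos(p[2]),np.sin(p[2]);D=X[:,:2]-p[:2];return np.c_[D@[c,sn],D@[-sn,c]]
sl=(21+71)/138; n=np.hypot(1,sl)
yy=np.arange(-92,93,46)/1000.
H=Q[Q[:,2]>.0445]
def res(p):
    l=loc(p,Q); a=l[:,0]-.105; b=(l[:,0]-(-.025+sl*l[:,1]))/n
    r=np.where(abs(a)<abs(b),a,b)
    h=loc(p,H); m=abs(h[:,0]-.105)<.012; d=np.abs(h[:,1:]-yy).min(1)
    return np.r_[r,np.clip(h[:,1]-yy[np.abs(h[:,1:]-yy).argmin(1)],-.02,.02)]
c0=px(s,330,130,.049)[:2];c1=px(s,411,130,.049)[:2];print(c0,c1)
best=None
for dy in np.arange(-.03,.031,.005):
    m=(c0+c1)/2-[.105,-dy]
    r=least_squares(res,[*m,0.],loss="soft_l1",f_scale=.003)
    if best is None or r.cost<best.cost:best=r
p=best.x;print("rest",p[:2].round(4),np.degrees(p[2]).round(2),best.cost,np.abs(best.fun).mean())
l=loc(p,H);
for k in((l[:,0]>.09),(l[:,0]<.09)):print(np.histogram(l[k,1],np.arange(-.110,.111,.01))[0], l[k,0].mean())
E
```

```text
300 L 0.2983 mid [0.5679 0.3146] from ferrule [0.5684 0.3152] ang -10.19
260 L 0.2558 mid [0.5696 0.2419] from ferrule [0.5705 0.2415] ang -4.76
180 L 0.1783 mid [0.546  0.1748] from ferrule [0.5466 0.1743] ang -4.64
220 L 0.2174 mid [0.5416 0.1062] from ferrule [0.5416 0.1063] ang -3.47
loupe [0.56504988 0.00900759 0.03      ]
stopper [0.450803   0.00760731 0.03      ]
bench z [-0.004  -0.0017 -0.0004  0.0028  0.0355  0.0475] pad z [ 5.71982620e-01  2.08370056e-01 -3.14647542e-04] [ 0.43728557  0.13539128 -0.00083602]
1010
[ 0.63189439 -0.12755631] [ 0.63097535 -0.31868959]
rest [ 0.527  -0.2225] 1.51 0.04645369063775551 0.013437724563148352
[ 2 13  8  0  0  7  9  0  0  1 13 10  0  0  6 11  5  0  0 14  8  0] 0.10614213019623635
[ 1 17 10  0  0  6 19  5  0  0 15 11  0  0  5 17  6  0  0 13 18  0] -0.057918498417689146
```

```bash
python3 - <<'E'
from h import *
s=dict(np.load("top0.npz"))
Z=np.array([[px(s,a,b) for a in range(312,428)] for b in range(115,222)])
m=(Z[...,2]>.0435).astype(np.uint8)
n,L,st,c=cv2.connectedComponentsWithStats(m)
for i in range(1,n):
    if st[i,4]>8: print(st[i,4],(c[i]+[312,115]).round(1),Z[L==i].mean(0).round(4))
E
```

```text
29 [350. 130.] [ 0.6324 -0.1753  0.0457]
29 [369.3 129.6] [ 0.6333 -0.221   0.0461]
24 [388.4 129.4] [ 0.6225 -0.2547  0.0883]
29 [407.1 128.6] [ 0.626  -0.2996  0.0809]
27 [330.9 130.3] [ 0.6318 -0.13    0.0462]
35 [331.7 159.3] [ 0.5629 -0.1306  0.0462]
33 [351.9 172. ] [ 0.5324 -0.1772  0.047 ]
31 [372.1 184.2] [ 0.5033 -0.2239  0.0467]
39 [391.3 196.4] [ 0.4744 -0.2681  0.0463]
31 [412.3 209.3] [ 0.444  -0.3162  0.0465]
```

```bash
python3 - <<'E'
from h import *
s=dict(np.load("top0.npz"))
S=[(330.9,130.3),(350,130),(369.3,129.6),(388.4,129.4),(407.1,128.6),(331.7,159.3),(351.9,172),(372.1,184.2),(391.3,196.4),(412.3,209.3)]
W=np.array([px(s,*p,.048)[:2] for p in S])
y=np.array([.092,.046,0,-.046,-.092]);M=np.r_[np.c_[y*0+.105,y],np.c_[-.025+y*92/138,y]]
mc,wc=M.mean(0),W.mean(0);U,_,V=np.linalg.svd((M-mc).T@(W-wc));R=(U@V).T;t=wc-R@mc
print(t,np.degrees(np.arctan2(R[1,0],R[0,0])),((M@R.T+t-W)*1000).round(1))
for n,f,yk in((300,84,-.069),(260,73,-.023),(220,62,.023),(180,50,.069)):
    o=.117-f/1000; print(n,o,(R@[o,yk]+t).round(4))
E
```

```text
[ 0.52796297 -0.22225405] 1.1121153961550148 [[-0.3  1.6]
 [ 0.1  0.6]
 [ 0.3  0.2]
 [ 0.9 -0.6]
 [ 0.1 -2.3]
 [ 0.   0.8]
 [ 0.5  0.9]
 [-0.2  0.8]
 [-1.1 -1.7]
 [-0.4 -0.2]]
300 0.033 [ 0.5623 -0.2906]
260 0.04400000000000001 [ 0.5724 -0.2444]
220 0.05500000000000001 [ 0.5825 -0.1982]
180 0.067 [ 0.5936 -0.152 ]
```

Emit:
{"name": "send_rows", "arguments": {"targets": [{"linear": [0, 0, 0], "angular": [0, 0, 6.25]}, {"linear": [0, 0, 0], "angular": [0, 0, 6.25]}, {"linear": [0, 0, 0], "angular": [0, 0, 6.25]}, {"linear": [0, 0, 0], "angular": [0, 0, 6.25]}, {"linear": [0, 0, 0], "angular": [0, 0, 0]}], "fingers": 0.06, "squeeze": 40}}

```text
time: 0.52
eef_pos: [0.1927, -0.4882, 0.2559]
tcp_rot: [-0.0, 0.999, -0.032, -0.0]
force: [0.2, -0.4, 0.2]
width: 0.0399
finger_force: 0.0
```

```bash
cat >> h.py <<'E'
from scipy.spatial.transform import Rotation
def go(x,y,z,yaw):
    """tool-frame shift and tool-z turn (deg) from the measured pose; shift given in axes before and after the turn"""
    from plant import observe
    o=observe();q=o["tcp_rot"];R=Rotation.from_quat([*q[1:],q[0]]).as_matrix()
    d=np.array([x,y,z])-o["eef_pos"]
    c=np.degrees(np.arctan2(R[1,0],R[0,0]));a=np.radians(yaw)
    R2=np.array([[np.cos(a),np.sin(a),0],[np.sin(a),-np.cos(a),0],[0,0,-1]])
    print("t",round(o["time"],2),"pos",o["eef_pos"].round(4),"yaw",c.round(2),"tiltz",R[:2,2].round(4),"w",round(o["width"],4),"ff",round(o["finger_force"],1),"F",o["force"].round(1))
    print(" turn tool z",round(c-yaw,2),"shift before turn",(R.T@d).round(4),"after",(R2.T@d).round(4))
E
python3 -c "
from h import *
go(.5416,.1062,.13,-3.5)"
```

```text
t 0.52 pos [ 0.1927 -0.4882  0.2559] yaw -3.69 tiltz [-0.0002  0.0008] w 0.0399 ff 0.0 F [ 0.2 -0.4  0.2]
 turn tool z -0.19 shift before turn [ 0.31   -0.6155  0.1263] after [ 0.312  -0.6146  0.1259]
```

Emit:
{"name": "send_rows", "arguments": {"targets": [{"linear": [0.0155, -0.0308, 0.0063], "angular": [0, 0, 0]}, {"linear": [0.0155, -0.0308, 0.0063], "angular": [0, 0, 0]}, {"linear": [0.0155, -0.0308, 0.0063], "angular": [0, 0, 0]}, {"linear": [0.0155, -0.0308, 0.0063], "angular": [0, 0, 0]}, {"linear": [0.0155, -0.0308, 0.0063], "angular": [0, 0, 0]}]}}

```text
time: 0.93
eef_pos: [0.2797, -0.3378, 0.2244]
tcp_rot: [-0.0, 1.0, -0.029, -0.0]
force: [0.8, -0.0, -0.0]
width: 0.04
finger_force: 0.0
```

Emit:
{"name": "send_rows", "arguments": {"targets": [{"linear": [0.0155, -0.0308, 0.0063], "angular": [0, 0, 0]}, {"linear": [0.0155, -0.0308, 0.0063], "angular": [0, 0, 0]}, {"linear": [0.0155, -0.0308, 0.0063], "angular": [0, 0, 0]}, {"linear": [0.0155, -0.0308, 0.0063], "angular": [0, 0, 0]}, {"linear": [0.0155, -0.0308, 0.0063], "angular": [0, 0, 0]}]}}

```text
time: 1.35
eef_pos: [0.3665, -0.1887, 0.1931]
tcp_rot: [0.0, 1.0, -0.028, 0.0]
force: [1.0, -0.7, -1.1]
width: 0.0404
finger_force: 0.0
```

Emit:
{"name": "send_rows", "arguments": {"targets": [{"linear": [0.0155, -0.0308, 0.0063], "angular": [0, 0, 0]}, {"linear": [0.0155, -0.0308, 0.0063], "angular": [0, 0, 0]}, {"linear": [0.0155, -0.0308, 0.0063], "angular": [0, 0, 0]}, {"linear": [0.0155, -0.0308, 0.0063], "angular": [0, 0, 0]}, {"linear": [0.0155, -0.0308, 0.0063], "angular": [0, 0, 0]}]}}

```text
time: 1.77
eef_pos: [0.4532, -0.0396, 0.1614]
tcp_rot: [0.0, 1.0, -0.028, -0.0]
force: [0.2, -0.3, -0.0]
width: 0.04
finger_force: 0.0
```

Emit:
{"name": "send_rows", "arguments": {"targets": [{"linear": [0.0155, -0.0308, 0.0063], "angular": [0, 0, 0]}, {"linear": [0.0155, -0.0308, 0.0063], "angular": [0, 0, 0]}, {"linear": [0.0155, -0.0308, 0.0063], "angular": [0, 0, 0]}, {"linear": [0.0155, -0.0308, 0.0063], "angular": [0, 0, 0]}, {"linear": [0.0155, -0.0308, 0.0063], "angular": [0, 0, 0]}]}}

```text
time: 2.18
eef_pos: [0.5399, 0.1095, 0.1297]
tcp_rot: [0.0, 1.0, -0.028, -0.0]
force: [1.0, -0.6, -0.3]
width: 0.0398
finger_force: 0.0
```

```bash
python3 -c "
from h import *
go(.5416,.1062,.031,-3.5)"
```

```text
t 2.18 pos [0.5399 0.1095 0.1297] yaw -3.23 tiltz [-0.0004 -0.0002] w 0.0398 ff 0.0 F [ 1.  -0.6 -0.3]
 turn tool z 0.27 shift before turn [0.002  0.0032 0.0987] after [0.0019 0.0032 0.0987]
```

Emit:
{"name": "send_rows", "arguments": {"targets": [{"linear": [0.002, 0.003, 0.03], "angular": [0, 0, 0]}, {"linear": [0, 0, 0.03], "angular": [0, 0, 0]}, {"linear": [0, 0, 0.02], "angular": [0, 0, 0]}, {"linear": [0, 0, 0.01], "angular": [0, 0, 0]}, {"linear": [0, 0, 0.008], "angular": [0, 0, 0]}]}}

```text
time: 2.6
eef_pos: [0.5407, 0.1046, 0.031]
tcp_rot: [0.0, 1.0, -0.029, -0.001]
force: [0.4, -0.1, 0.8]
width: 0.0403
finger_force: 0.0
```

Emit:
{"name": "send_rows", "arguments": {"targets": [{"linear": [0, 0, 0], "angular": [0, 0, 0]}, {"linear": [0, 0, 0], "angular": [0, 0, 0]}, {"linear": [0, 0, 0], "angular": [0, 0, 0]}, {"linear": [0, 0, 0], "angular": [0, 0, 0]}, {"linear": [0, 0, 0], "angular": [0, 0, 0]}], "fingers": 1}}

```text
time: 3.02
eef_pos: [0.542, 0.1046, 0.0334]
tcp_rot: [-0.0, 1.0, -0.03, 0.001]
force: [0.0, 0.1, 1.4]
width: 0.0083
finger_force: 38.1
```

```bash
python3 -c "
from h import *
go(.5416,.1062,.13,-3.5)
from plant import cams
s=cams.snapshot('top');cv2.imwrite('pics/g1.png',cv2.resize(s['frame'][90:240,120:300],(720,600),interpolation=cv2.INTER_CUBIC))"
```

```text
t 3.02 pos [0.542  0.1046 0.0334] yaw -3.46 tiltz [0.0023 0.    ] w 0.0083 ff 38.1 F [0.  0.1 1.4]
 turn tool z 0.04 shift before turn [-0.0002 -0.0016 -0.0966] after [-0.0005 -0.0016 -0.0966]
```

Emit:
{"name": "send_rows", "arguments": {"targets": [{"linear": [0, 0, -0.01], "angular": [0, 0, 0]}, {"linear": [0, 0, -0.02], "angular": [0, 0, 0]}, {"linear": [0, 0, -0.03], "angular": [0, 0, 0]}, {"linear": [0, 0, -0.03], "angular": [0, 0, 0]}, {"linear": [0, 0, -0.01], "angular": [0, 0, 0]}]}}

```text
time: 3.48
eef_pos: [0.5431, 0.1048, 0.1372]
tcp_rot: [-0.0, 1.0, -0.03, 0.003]
force: [1.2, 1.1, -0.7]
width: 0.0086
finger_force: 37.9
```

```bash
python3 -c "
from h import *
go(.5825,-.1982,.13,1.1)
from plant import cams
s=cams.snapshot('scene');cv2.imwrite('pics/g1.png',cv2.resize(s['frame'][110:260,180:360],(720,600),interpolation=cv2.INTER_CUBIC))"
```

```text
t 3.48 pos [0.5431 0.1048 0.1372] yaw -3.46 tiltz [0.007  0.0003] w 0.0086 ff 37.9 F [ 1.2  1.1 -0.7]
 turn tool z -4.56 shift before turn [0.0576 0.3001 0.0074] after [0.0336 0.3037 0.0072]
```

View pics/g1.png

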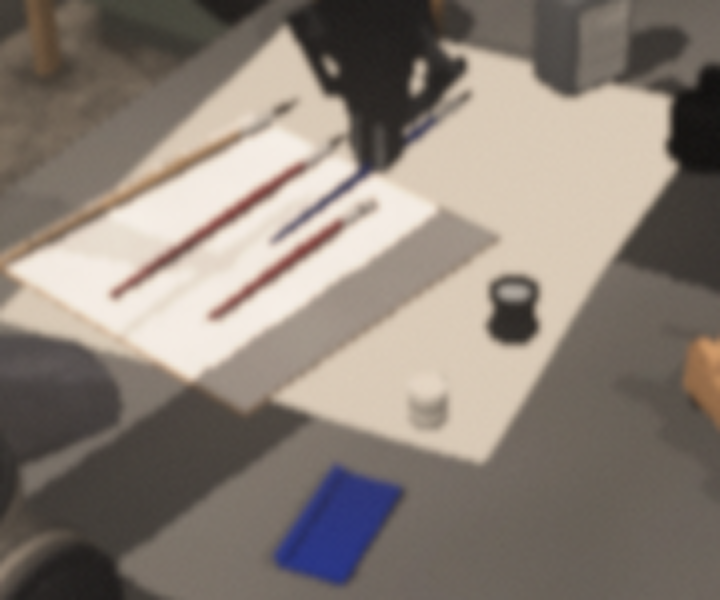

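Blue brush is lifted level by the fingertips (crop pixel 375,160). Now carrying it to its place.

Emit:
{"name": "send_rows", "arguments": {"targets": [{"linear": [0, 0, 0], "angular": [0, -0.4, -4.56]}, {"linear": [0.0034, 0.0304, 0], "angular": [0, 0, 0]}, {"linear": [0.0034, 0.0304, 0], "angular": [0, 0, 0]}, {"linear": [0.0034, 0.0304, 0], "angular": [0, 0, 0]}, {"linear": [0.0034, 0.0304, 0], "angular": [0, 0, 0]}]}}

```text
time: 3.95
eef_pos: [0.5565, -0.0177, 0.1313]
tcp_rot: [-0.0, 1.0, 0.01, -0.004]
force: [-0.0, 0.2, -1.6]
width: 0.0085
finger_force: 37.9
```

Emit:
{"name": "send_rows", "arguments": {"targets": [{"linear": [0.0034, 0.0304, 0], "angular": [0, 0, 0]}, {"linear": [0.0034, 0.0304, 0], "angular": [0, 0, 0]}, {"linear": [0.0034, 0.0304, 0], "angular": [0, 0, 0]}, {"linear": [0.0034, 0.0304, 0], "angular": [0, 0, 0]}, {"linear": [0.0034, 0.0304, 0], "angular": [0, 0, 0]}]}}

```text
time: 4.37
eef_pos: [0.5764, -0.1696, 0.131]
tcp_rot: [-0.0, 1.0, 0.01, -0.004]
force: [0.6, -1.0, 0.1]
width: 0.0088
finger_force: 37.9
```

Emit:
{"name": "send_rows", "arguments": {"targets": [{"linear": [0.0034, 0.0304, 0], "angular": [0, 0, 0]}, {"linear": [0, 0, 0], "angular": [0, 0, 0]}, {"linear": [0, 0, 0], "angular": [0, 0, 0]}]}}

```text
time: 4.62
eef_pos: [0.5803, -0.2001, 0.1307]
tcp_rot: [-0.001, 1.0, 0.008, -0.004]
force: [0.0, 0.3, -0.1]
width: 0.0087
finger_force: 38.0
```

```bash
python3 -c "
from h import *
go(.5825,-.1982,.067,1.1)
from plant import cams
s=cams.snapshot('top');np.savez('t1.npz',**s);cv2.imwrite('pics/t1.png',cv2.resize(s['frame'][90:230,300:440],(600,600),interpolation=cv2.INTER_CUBIC))"
```

```text
t 4.62 pos [ 0.5803 -0.2001  0.1307] yaw 0.93 tiltz [-0.0086  0.0009] w 0.0087 ff 38.0 F [ 0.   0.3 -0.1]
 turn tool z -0.17 shift before turn [ 0.0028 -0.0017  0.0637] after [ 0.0023 -0.0018  0.0637]
```

View pics/t1.png

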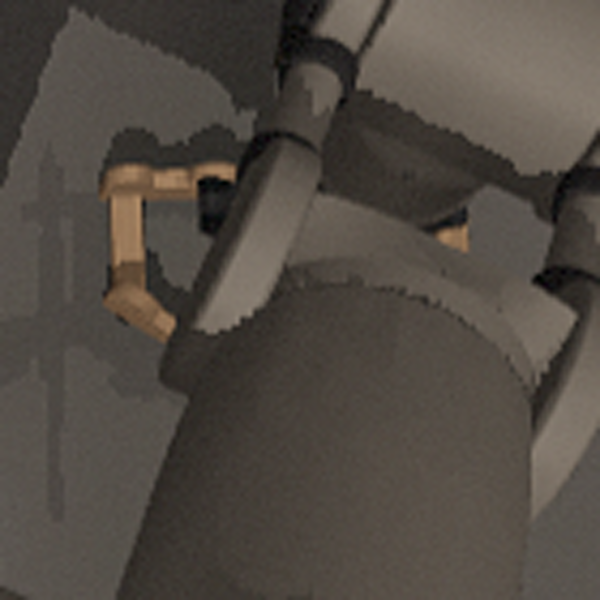

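The arm hides the rest from above, so I'll rely on the calibrated numbers.

Emit:
{"name": "send_rows", "arguments": {"targets": [{"linear": [0.0025, -0.0018, 0.01], "angular": [0, 0.45, -0.2]}, {"linear": [0, 0, 0.02], "angular": [0, 0, 0]}, {"linear": [0, 0, 0.015], "angular": [0, 0, 0]}, {"linear": [0, 0, 0.008], "angular": [0, 0, 0]}, {"linear": [0, 0, 0], "angular": [0, 0, 0]}]}}

```text
time: 5.08
eef_pos: [0.5822, -0.195, 0.0768]
tcp_rot: [-0.001, 1.0, 0.012, -0.002]
force: [-0.3, 0.4, -0.2]
width: 0.0087
finger_force: 38.0
```

```bash
python3 -c "
from h import *
go(.5825,-.1982,.067,1.1)
from plant import cams
s=cams.snapshot('scene');cv2.imwrite('pics/s1.png',cv2.resize(s['frame'][150:300,310:490],(720,600),interpolation=cv2.INTER_CUBIC))"
```

```text
t 5.08 pos [ 0.5822 -0.195   0.0768] yaw 1.37 tiltz [-0.0033  0.0024] w 0.0087 ff 38.0 F [-0.3  0.4 -0.2]
 turn tool z 0.27 shift before turn [0.0003 0.0033 0.0098] after [0.0003 0.0032 0.0098]
```

View pics/s1.png

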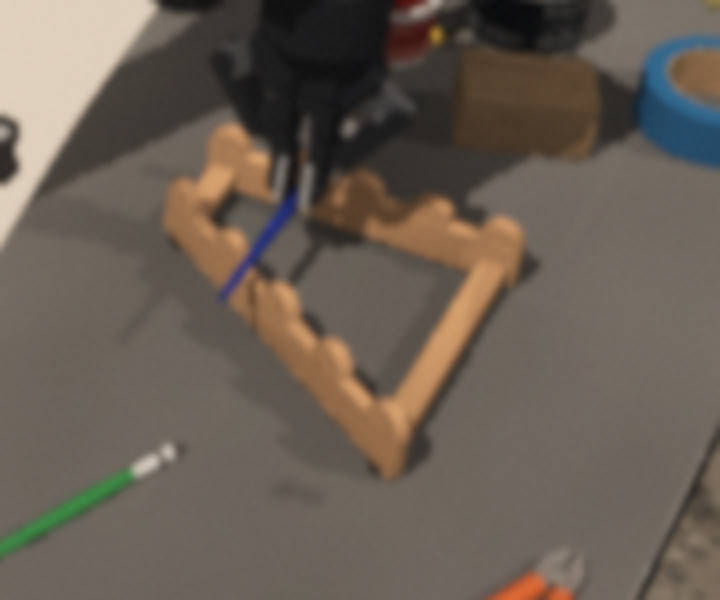

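The blue handle crosses the slanting rail at crop (250,265), in the second valley from the narrow end, as it should. Lowering and releasing.

Emit:
{"name": "send_rows", "arguments": {"targets": [{"linear": [0.0003, 0.003, 0.004], "angular": [0, 0.2, 0.2]}, {"linear": [0, 0, 0.004], "angular": [0, 0, 0]}, {"linear": [0, 0, 0.0015], "angular": [0, 0, 0]}, {"linear": [0, 0, 0], "angular": [0, 0, 0]}, {"linear": [0, 0, 0], "angular": [0, 0, 0]}]}}

```text
time: 5.55
eef_pos: [0.5839, -0.1999, 0.0697]
tcp_rot: [-0.0, 1.0, 0.009, 0.002]
force: [0.8, 0.0, -0.0]
width: 0.0086
finger_force: 38.0
```

```bash
python3 -c "
from h import *
go(.5825,-.1982,.0655,1.1)"
```

```text
t 5.55 pos [ 0.5839 -0.1999  0.0697] yaw 1.08 tiltz [0.0046 0.0002] w 0.0086 ff 38.0 F [ 0.8  0.  -0. ]
 turn tool z -0.02 shift before turn [-0.0014 -0.0017  0.0042] after [-0.0014 -0.0017  0.0042]
```

Emit:
{"name": "send_rows", "arguments": {"targets": [{"linear": [-0.001, -0.0015, 0.003], "angular": [0, -0.2, 0]}, {"linear": [0, 0, 0.001], "angular": [0, 0, 0]}, {"linear": [0, 0, 0], "angular": [0, 0, 0]}]}}

```text
time: 5.8
eef_pos: [0.5826, -0.1981, 0.0652]
tcp_rot: [-0.0, 1.0, 0.01, 0.0]
force: [-0.1, 0.0, -0.8]
width: 0.0086
finger_force: 38.0
```

Emit:
{"name": "send_rows", "arguments": {"targets": [{"linear": [0, 0, 0], "angular": [0, 0, 0]}, {"linear": [0, 0, 0], "angular": [0, 0, 0]}, {"linear": [0, 0, 0], "angular": [0, 0, 0]}, {"linear": [0, 0, 0], "angular": [0, 0, 0]}], "fingers": 0.3}}

```text
time: 6.13
eef_pos: [0.5829, -0.1984, 0.0656]
tcp_rot: [-0.0, 1.0, 0.01, 0.001]
force: [0.0, -1.1, 0.0]
width: 0.0302
finger_force: 0.0
```

Emit:
{"name": "send_rows", "arguments": {"targets": [{"linear": [0, 0, -0.01], "angular": [0, 0, 0]}, {"linear": [0, 0, -0.02], "angular": [0, 0, 0]}, {"linear": [0, 0, -0.03], "angular": [0, 0, 0]}, {"linear": [0, 0, 0], "angular": [0, 0, 0]}]}}

```text
time: 6.47
eef_pos: [0.5855, -0.1996, 0.1318]
tcp_rot: [0.002, 1.0, 0.01, 0.005]
force: [1.3, -0.6, 2.3]
width: 0.0296
finger_force: 0.0
```

```bash
python3 -c "
from h import *
go(.5463,.1745,.125,-4.6)"
```

```text
t 6.47 pos [ 0.5855 -0.1996  0.1318] yaw 1.1 tiltz [ 0.0098 -0.0041] w 0.0296 ff 0.0 F [ 1.3 -0.6  2.3]
 turn tool z 5.7 shift before turn [-0.0321 -0.3748  0.0049] after [-0.0691 -0.3697  0.0068]
```

Emit:
{"name": "send_rows", "arguments": {"targets": [{"linear": [0, 0, 0], "angular": [0, 0, 5.7]}, {"linear": [-0.0058, -0.0308, 0], "angular": [0, 0, 0]}, {"linear": [-0.0058, -0.0308, 0], "angular": [0, 0, 0]}, {"linear": [-0.0058, -0.0308, 0], "angular": [0, 0, 0]}, {"linear": [-0.0058, -0.0308, 0], "angular": [0, 0, 0]}], "fingers": 0.06}}

```text
time: 6.88
eef_pos: [0.5694, -0.0726, 0.1262]
tcp_rot: [-0.0, 0.999, -0.041, 0.001]
force: [0.9, 0.7, 0.6]
width: 0.0402
finger_force: 0.0
```

Emit:
{"name": "send_rows", "arguments": {"targets": [{"linear": [-0.0058, -0.0308, 0], "angular": [0, 0, 0]}, {"linear": [-0.0058, -0.0308, 0], "angular": [0, 0, 0]}, {"linear": [-0.0058, -0.0308, 0], "angular": [0, 0, 0]}, {"linear": [-0.0058, -0.0308, 0], "angular": [0, 0, 0]}, {"linear": [-0.0058, -0.0308, 0], "angular": [0, 0, 0]}]}}

```text
time: 7.3
eef_pos: [0.5529, 0.0836, 0.1263]
tcp_rot: [-0.0, 0.999, -0.04, 0.001]
force: [0.3, -0.6, -0.4]
width: 0.0401
finger_force: 0.0
```

Emit:
{"name": "send_rows", "arguments": {"targets": [{"linear": [-0.0058, -0.0308, 0], "angular": [0, 0, 0]}, {"linear": [-0.0058, -0.0308, 0], "angular": [0, 0, 0]}, {"linear": [-0.0058, -0.0308, 0], "angular": [0, 0, 0]}, {"linear": [0, 0, 0], "angular": [0, 0, 0]}, {"linear": [0, 0, 0], "angular": [0, 0, 0]}]}}

```text
time: 7.72
eef_pos: [0.5429, 0.1771, 0.126]
tcp_rot: [-0.0, 0.999, -0.039, 0.001]
force: [0.1, -0.7, 1.2]
width: 0.0404
finger_force: 0.0
```

```bash
python3 -c "
from h import *
go(.5463,.1745,.031,-4.6)
from plant import cams
s=cams.snapshot('top');cv2.imwrite('pics/t2.png',cv2.resize(s['frame'][100:240,125:425],(800,373),interpolation=cv2.INTER_CUBIC))"
```

```text
t 7.72 pos [0.5429 0.1771 0.126 ] yaw -4.42 tiltz [0.0017 0.0002] w 0.0404 ff 0.0 F [ 0.1 -0.7  1.2]
 turn tool z 0.18 shift before turn [0.0035 0.0024 0.095 ] after [0.0036 0.0024 0.095 ]
```

View pics/t2.png

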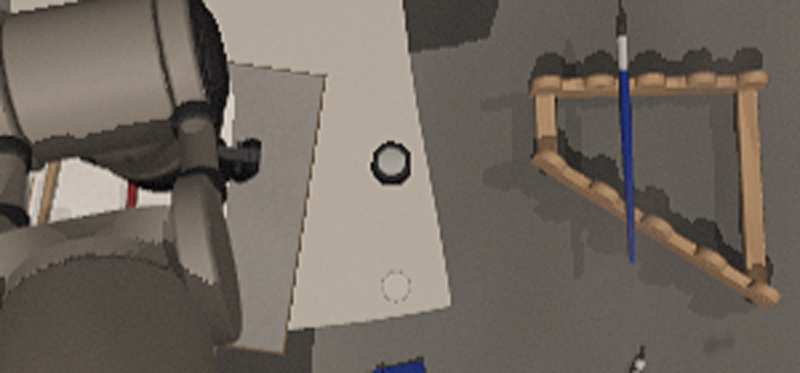

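Blue lies in its second valley pair with the ferrule just past the straight rail (crop 623,65). Next is the short red one.

Emit:
{"name": "send_rows", "arguments": {"targets": [{"linear": [0.0035, 0.0024, 0.03], "angular": [0, 0, 0.2]}, {"linear": [0, 0, 0.03], "angular": [0, 0, 0]}, {"linear": [0, 0, 0.02], "angular": [0, 0, 0]}, {"linear": [0, 0, 0.01], "angular": [0, 0, 0]}, {"linear": [0, 0, 0.005], "angular": [0, 0, 0]}]}}

```text
time: 8.18
eef_pos: [0.5461, 0.1716, 0.0292]
tcp_rot: [0.0, 0.999, -0.043, -0.001]
force: [-0.6, -1.5, 0.0]
width: 0.0402
finger_force: 0.0
```

Emit:
{"name": "send_rows", "arguments": {"targets": [{"linear": [0, 0, 0], "angular": [0, 0, 0]}, {"linear": [0, 0, 0], "angular": [0, 0, 0]}, {"linear": [0, 0, 0], "angular": [0, 0, 0]}, {"linear": [0, 0, 0], "angular": [0, 0, 0]}, {"linear": [0, 0, 0], "angular": [0, 0, 0]}], "fingers": 1}}

```text
time: 8.6
eef_pos: [0.5474, 0.173, 0.0319]
tcp_rot: [-0.0, 0.999, -0.042, 0.002]
force: [0.5, -1.9, 5.0]
width: 0.0084
finger_force: 41.1
```

Emit:
{"name": "send_rows", "arguments": {"targets": [{"linear": [0, 0, -0.01], "angular": [0, 0, 0]}, {"linear": [0, 0, -0.03], "angular": [0, 0, 0]}, {"linear": [0, 0, -0.03], "angular": [0, 0, 0]}, {"linear": [0, 0, -0.03], "angular": [0, 0, 0]}, {"linear": [0, 0, 0], "angular": [0, 0, 0]}]}}

```text
time: 9.02
eef_pos: [0.5494, 0.1738, 0.1374]
tcp_rot: [-0.001, 0.999, -0.042, 0.006]
force: [1.2, 0.2, -0.1]
width: 0.0088
finger_force: 40.6
```

```bash
python3 -c "
from h import *
go(.5936,-.152,.13,1.1)"
```

```text
t 9.02 pos [0.5494 0.1738 0.1374] yaw -4.79 tiltz [0.0118 0.0023] w 0.0088 ff 40.6 F [ 1.2  0.2 -0.1]
 turn tool z -5.89 shift before turn [0.0712 0.321  0.0072] after [0.038  0.3266 0.0074]
```

Emit:
{"name": "send_rows", "arguments": {"targets": [{"linear": [0, 0, 0], "angular": [0, 0, -5.9]}, {"linear": [0.0035, 0.0297, 0], "angular": [0, 0, 0]}, {"linear": [0.0035, 0.0297, 0], "angular": [0, 0, 0]}, {"linear": [0.0035, 0.0297, 0], "angular": [0, 0, 0]}, {"linear": [0.0035, 0.0297, 0], "angular": [0, 0, 0]}]}}

```text
time: 9.43
eef_pos: [0.5625, 0.0536, 0.131]
tcp_rot: [-0.0, 1.0, 0.01, 0.001]
force: [0.8, -0.5, -0.3]
width: 0.0081
finger_force: 40.6
```

Emit:
{"name": "send_rows", "arguments": {"targets": [{"linear": [0.0035, 0.0297, 0], "angular": [0, 0, 0]}, {"linear": [0.0035, 0.0297, 0], "angular": [0, 0, 0]}, {"linear": [0.0035, 0.0297, 0], "angular": [0, 0, 0]}, {"linear": [0.0035, 0.0297, 0], "angular": [0, 0, 0]}, {"linear": [0.0035, 0.0297, 0], "angular": [0, 0, 0]}]}}

```text
time: 9.85
eef_pos: [0.5828, -0.095, 0.1309]
tcp_rot: [-0.0, 1.0, 0.01, 0.001]
force: [1.2, -0.4, 1.0]
width: 0.0086
finger_force: 40.6
```

Emit:
{"name": "send_rows", "arguments": {"targets": [{"linear": [0.0035, 0.0297, 0], "angular": [0, 0, 0]}, {"linear": [0.0035, 0.0297, 0], "angular": [0, 0, 0]}, {"linear": [0, 0, 0], "angular": [0, 0, 0]}, {"linear": [0, 0, 0], "angular": [0, 0, 0]}, {"linear": [0, 0, 0], "angular": [0, 0, 0]}]}}

```text
time: 10.27
eef_pos: [0.5907, -0.1524, 0.1305]
tcp_rot: [-0.0, 1.0, 0.009, 0.0]
force: [-0.4, 0.6, -0.0]
width: 0.0085
finger_force: 40.6
```

```bash
python3 -c "
from h import *
go(.5936,-.152,.065,1.1)"
```

```text
t 10.27 pos [ 0.5907 -0.1524  0.1305] yaw 1.07 tiltz [0.0004 0.0009] w 0.0085 ff 40.6 F [-0.4  0.6 -0. ]
 turn tool z -0.03 shift before turn [ 0.0028 -0.0003  0.0655] after [ 0.0029 -0.0004  0.0655]
```

Emit:
{"name": "send_rows", "arguments": {"targets": [{"linear": [0.003, -0.0004, 0.02], "angular": [0, 0, 0]}, {"linear": [0, 0, 0.02], "angular": [0, 0, 0]}, {"linear": [0, 0, 0.014], "angular": [0, 0, 0]}, {"linear": [0, 0, 0], "angular": [0, 0, 0]}, {"linear": [0, 0, 0], "angular": [0, 0, 0]}]}}

```text
time: 10.68
eef_pos: [0.5938, -0.151, 0.0762]
tcp_rot: [-0.001, 1.0, 0.01, -0.0]
force: [0.5, -0.3, -0.5]
width: 0.0082
finger_force: 40.6
```

Emit:
{"name": "send_rows", "arguments": {"targets": [{"linear": [0, 0, 0.005], "angular": [0, 0, 0]}, {"linear": [0, 0, 0.004], "angular": [0, 0, 0]}, {"linear": [0, 0, 0.002], "angular": [0, 0, 0]}, {"linear": [0, 0, 0], "angular": [0, 0, 0]}, {"linear": [0, 0, 0], "angular": [0, 0, 0]}]}}

```text
time: 11.1
eef_pos: [0.5942, -0.1525, 0.0657]
tcp_rot: [-0.0, 1.0, 0.009, 0.001]
force: [-0.6, 0.3, 0.2]
width: 0.0085
finger_force: 40.6
```

```bash
python3 -c "
from h import *
go(.5936,-.152,.065,1.1)"
```

```text
t 11.1 pos [ 0.5942 -0.1525  0.0657] yaw 1.09 tiltz [0.0012 0.0001] w 0.0085 ff 40.6 F [-0.6  0.3  0.2]
 turn tool z -0.01 shift before turn [-0.0006 -0.0005  0.0007] after [-0.0006 -0.0005  0.0007]
```

Emit:
{"name": "send_rows", "arguments": {"targets": [{"linear": [-0.0005, -0.0005, 0.001], "angular": [0, 0, 0]}, {"linear": [0, 0, 0], "angular": [0, 0, 0]}]}}

```text
time: 11.27
eef_pos: [0.5936, -0.152, 0.0646]
tcp_rot: [-0.0, 1.0, 0.009, 0.001]
force: [-0.9, 1.1, -0.1]
width: 0.0084
finger_force: 40.6
```

Emit:
{"name": "send_rows", "arguments": {"targets": [{"linear": [0, 0, 0], "angular": [0, 0, 0]}, {"linear": [0, 0, 0], "angular": [0, 0, 0]}, {"linear": [0, 0, 0], "angular": [0, 0, 0]}, {"linear": [0, 0, 0], "angular": [0, 0, 0]}], "fingers": 0.3}}

```text
time: 11.6
eef_pos: [0.5937, -0.152, 0.0646]
tcp_rot: [-0.0, 1.0, 0.01, 0.001]
force: [0.5, 0.2, 0.5]
width: 0.0302
finger_force: 0.0
```

Emit:
{"name": "send_rows", "arguments": {"targets": [{"linear": [0, 0, -0.01], "angular": [0, 0, 0]}, {"linear": [0, 0, -0.02], "angular": [0, 0, 0]}, {"linear": [0, 0, -0.03], "angular": [0, 0, 0]}, {"linear": [0, 0, 0], "angular": [0, 0, 0]}]}}

```text
time: 11.93
eef_pos: [0.5964, -0.153, 0.1308]
tcp_rot: [0.002, 1.0, 0.01, 0.005]
force: [1.7, -0.4, 0.9]
width: 0.03
finger_force: 0.0
```

Emit:
{"name": "send_rows", "arguments": {"targets": [{"linear": [0, 0, 0], "angular": [0, 0, 5.8]}, {"linear": [-0.0043, -0.0301, 0], "angular": [0, 0, 0]}, {"linear": [-0.0043, -0.0301, 0], "angular": [0, 0, 0]}, {"linear": [-0.0043, -0.0301, 0], "angular": [0, 0, 0]}, {"linear": [-0.0043, -0.0301, 0], "angular": [0, 0, 0]}], "fingers": 0.06}}

```text
time: 12.35
eef_pos: [0.5862, -0.0295, 0.1252]
tcp_rot: [-0.0, 0.999, -0.041, 0.001]
force: [0.6, 0.6, -0.0]
width: 0.0401
finger_force: 0.0
```

Emit:
{"name": "send_rows", "arguments": {"targets": [{"linear": [-0.0043, -0.0301, 0], "angular": [0, 0, 0]}, {"linear": [-0.0043, -0.0301, 0], "angular": [0, 0, 0]}, {"linear": [-0.0043, -0.0301, 0], "angular": [0, 0, 0]}, {"linear": [-0.0043, -0.0301, 0], "angular": [0, 0, 0]}, {"linear": [-0.0043, -0.0301, 0], "angular": [0, 0, 0]}]}}

```text
time: 12.77
eef_pos: [0.5772, 0.1227, 0.1253]
tcp_rot: [-0.0, 0.999, -0.041, 0.001]
force: [0.4, 0.2, -0.2]
width: 0.0405
finger_force: 0.0
```

Emit:
{"name": "send_rows", "arguments": {"targets": [{"linear": [-0.0043, -0.0301, 0], "angular": [0, 0, 0]}, {"linear": [-0.0043, -0.0301, 0], "angular": [0, 0, 0]}, {"linear": [-0.0043, -0.0301, 0], "angular": [0, 0, 0]}, {"linear": [-0.0043, -0.0301, 0], "angular": [0, 0, 0]}, {"linear": [0, 0, 0], "angular": [0, 0, 0]}]}}

```text
time: 13.18
eef_pos: [0.5692, 0.2478, 0.1252]
tcp_rot: [-0.001, 0.999, -0.039, 0.001]
force: [-1.3, 0.1, -0.3]
width: 0.0402
finger_force: 0.0
```

```bash
python3 -c "
from h import *
go(.570,.2417,.032,-4.7)
from plant import cams
s=cams.snapshot('top');cv2.imwrite('pics/t3.png',cv2.resize(s['frame'][100:240,125:425],(800,373),interpolation=cv2.INTER_CUBIC))"
```

```text
t 13.18 pos [0.5692 0.2478 0.1252] yaw -4.46 tiltz [0.0022 0.0025] w 0.0402 ff 0.0 F [-1.3  0.1 -0.3]
 turn tool z 0.24 shift before turn [0.0011 0.0063 0.0932] after [0.0013 0.006  0.0932]
```

View pics/t3.png

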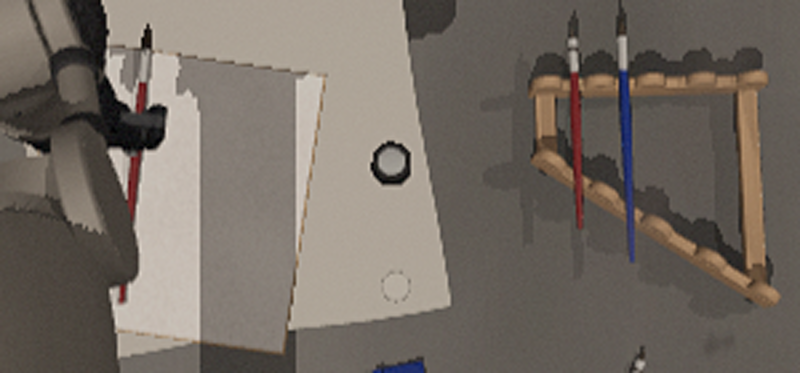

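Short red is in the first pair and blue in the second. The loupe and stopper have not moved. Now the long red brush.

Emit:
{"name": "send_rows", "arguments": {"targets": [{"linear": [0.0013, 0.005, 0.03], "angular": [0, 0, 0.2]}, {"linear": [0, 0, 0.03], "angular": [0, 0, 0]}, {"linear": [0, 0, 0.02], "angular": [0, 0, 0]}, {"linear": [0, 0, 0], "angular": [0, 0, 0]}, {"linear": [0, 0, 0], "angular": [0, 0, 0]}]}}

```text
time: 13.65
eef_pos: [0.5708, 0.2364, 0.0442]
tcp_rot: [0.0, 0.999, -0.043, -0.0]
force: [0.3, 0.7, 0.7]
width: 0.0403
finger_force: 0.0
```

```bash
python3 -c "
from h import *
go(.570,.2417,.032,-4.7)"
```

```text
t 13.65 pos [0.5708 0.2364 0.0442] yaw -4.97 tiltz [-0.001  -0.0005] w 0.0403 ff 0.0 F [0.3 0.7 0.7]
 turn tool z -0.27 shift before turn [-0.0012 -0.0052  0.0122] after [-0.0012 -0.0052  0.0122]
```

Emit:
{"name": "send_rows", "arguments": {"targets": [{"linear": [-0.001, -0.0045, 0.006], "angular": [0, 0, -0.2]}, {"linear": [0, 0, 0.006], "angular": [0, 0, 0]}, {"linear": [0, 0, 0], "angular": [0, 0, 0]}, {"linear": [0, 0, 0], "angular": [0, 0, 0]}]}}

```text
time: 13.98
eef_pos: [0.5705, 0.2422, 0.033]
tcp_rot: [-0.0, 0.999, -0.041, 0.001]
force: [-0.4, 0.2, 0.2]
width: 0.0398
finger_force: 0.0
```

Emit:
{"name": "send_rows", "arguments": {"targets": [{"linear": [0, 0, 0], "angular": [0, 0, 0]}, {"linear": [0, 0, 0], "angular": [0, 0, 0]}, {"linear": [0, 0, 0], "angular": [0, 0, 0]}, {"linear": [0, 0, 0], "angular": [0, 0, 0]}, {"linear": [0, 0, 0], "angular": [0, 0, 0]}], "fingers": 1}}

```text
time: 14.4
eef_pos: [0.5706, 0.2422, 0.0331]
tcp_rot: [-0.0, 0.999, -0.041, 0.001]
force: [-0.6, -0.9, 4.1]
width: 0.0086
finger_force: 39.7
```

Emit:
{"name": "send_rows", "arguments": {"targets": [{"linear": [0, 0, -0.01], "angular": [0, 0, 0]}, {"linear": [0, 0, -0.03], "angular": [0, 0, 0]}, {"linear": [0, 0, -0.03], "angular": [0, 0, 0]}, {"linear": [0, 0, -0.025], "angular": [0, 0, 0]}, {"linear": [0, 0, 0], "angular": [0, 0, 0]}]}}

```text
time: 14.82
eef_pos: [0.573, 0.2429, 0.1339]
tcp_rot: [-0.002, 0.999, -0.041, 0.005]
force: [1.7, 0.4, 0.3]
width: 0.0082
finger_force: 39.2
```

```bash
python3 -c "
from h import *
go(.5724,-.2444,.13,1.1)"
```

```text
t 14.82 pos [0.573  0.2429 0.1339] yaw -4.7 tiltz [0.0107 0.003 ] w 0.0082 ff 39.2 F [1.7 0.4 0.3]
 turn tool z -5.8 shift before turn [0.0393 0.4857 0.0024] after [-0.01    0.4872  0.0039]
```

Emit:
{"name": "send_rows", "arguments": {"targets": [{"linear": [0, 0, 0], "angular": [0, 0, -5.8]}, {"linear": [-0.0006, 0.0304, 0], "angular": [0, 0, 0]}, {"linear": [-0.0006, 0.0304, 0], "angular": [0, 0, 0]}, {"linear": [-0.0006, 0.0304, 0], "angular": [0, 0, 0]}, {"linear": [-0.0006, 0.0304, 0], "angular": [0, 0, 0]}]}}

```text
time: 15.23
eef_pos: [0.5697, 0.1194, 0.1274]
tcp_rot: [-0.0, 1.0, 0.01, 0.0]
force: [0.1, -0.7, -0.7]
width: 0.0083
finger_force: 39.3
```

Emit:
{"name": "send_rows", "arguments": {"targets": [{"linear": [-0.0006, 0.0304, 0], "angular": [0, 0, 0]}, {"linear": [-0.0006, 0.0304, 0], "angular": [0, 0, 0]}, {"linear": [-0.0006, 0.0304, 0], "angular": [0, 0, 0]}, {"linear": [-0.0006, 0.0304, 0], "angular": [0, 0, 0]}, {"linear": [-0.0006, 0.0304, 0], "angular": [0, 0, 0]}]}}

```text
time: 15.65
eef_pos: [0.5696, -0.033, 0.1274]
tcp_rot: [-0.0, 1.0, 0.01, 0.0]
force: [0.9, -0.4, -0.1]
width: 0.0082
finger_force: 39.3
```

Emit:
{"name": "send_rows", "arguments": {"targets": [{"linear": [-0.0006, 0.0304, 0], "angular": [0, 0, 0]}, {"linear": [-0.0006, 0.0304, 0], "angular": [0, 0, 0]}, {"linear": [-0.0006, 0.0304, 0], "angular": [0, 0, 0]}, {"linear": [-0.0006, 0.0304, 0], "angular": [0, 0, 0]}, {"linear": [-0.0006, 0.0304, 0], "angular": [0, 0, 0]}]}}

```text
time: 16.07
eef_pos: [0.5695, -0.185, 0.1274]
tcp_rot: [-0.0, 1.0, 0.009, 0.0]
force: [0.6, 0.5, 0.1]
width: 0.0084
finger_force: 39.3
```

Emit:
{"name": "send_rows", "arguments": {"targets": [{"linear": [-0.0006, 0.0304, 0], "angular": [0, 0, 0]}, {"linear": [-0.0006, 0.0304, 0], "angular": [0, 0, 0]}, {"linear": [0, 0, 0], "angular": [0, 0, 0]}, {"linear": [0, 0, 0], "angular": [0, 0, 0]}, {"linear": [0, 0, 0], "angular": [0, 0, 0]}]}}

```text
time: 16.48
eef_pos: [0.5695, -0.244, 0.1271]
tcp_rot: [-0.001, 1.0, 0.009, -0.0]
force: [-0.4, 0.3, 0.1]
width: 0.008
finger_force: 39.3
```

```bash
python3 -c "
from h import *
go(.5729,-.2444,.0655,1.1)"
```

```text
t 16.48 pos [ 0.5695 -0.244   0.1271] yaw 1.06 tiltz [-0.      0.0011] w 0.008 ff 39.3 F [-0.4  0.3  0.1]
 turn tool z -0.04 shift before turn [0.0034 0.0006 0.0616] after [0.0034 0.0005 0.0616]
```

Emit:
{"name": "send_rows", "arguments": {"targets": [{"linear": [0.0033, 0.0005, 0.02], "angular": [0, 0, 0]}, {"linear": [0, 0, 0.02], "angular": [0, 0, 0]}, {"linear": [0, 0, 0.01], "angular": [0, 0, 0]}, {"linear": [0, 0, 0], "angular": [0, 0, 0]}, {"linear": [0, 0, 0], "angular": [0, 0, 0]}]}}

```text
time: 16.9
eef_pos: [0.5732, -0.2438, 0.0773]
tcp_rot: [-0.0, 1.0, 0.01, -0.0]
force: [0.6, -0.4, -0.1]
width: 0.0085
finger_force: 39.3
```

Emit:
{"name": "send_rows", "arguments": {"targets": [{"linear": [0, 0, 0.005], "angular": [0, 0, 0]}, {"linear": [0, 0, 0.004], "angular": [0, 0, 0]}, {"linear": [0, 0, 0.002], "angular": [0, 0, 0]}, {"linear": [0, 0, 0], "angular": [0, 0, 0]}, {"linear": [0, 0, 0], "angular": [0, 0, 0]}]}}

```text
time: 17.32
eef_pos: [0.5733, -0.2449, 0.0666]
tcp_rot: [-0.0, 1.0, 0.009, 0.001]
force: [0.1, 0.6, 0.1]
width: 0.0085
finger_force: 39.3
```

```bash
python3 -c "
from h import *
go(.5729,-.2444,.0650,1.1)"
```

```text
t 17.32 pos [ 0.5733 -0.2449  0.0666] yaw 1.08 tiltz [0.001  0.0001] w 0.0085 ff 39.3 F [0.1 0.6 0.1]
 turn tool z -0.02 shift before turn [-0.0004 -0.0005  0.0016] after [-0.0004 -0.0005  0.0016]
```

Emit:
{"name": "send_rows", "arguments": {"targets": [{"linear": [-0.0004, -0.0005, 0.0016], "angular": [0, 0, 0]}, {"linear": [0, 0, 0], "angular": [0, 0, 0]}]}}

```text
time: 17.48
eef_pos: [0.5728, -0.2443, 0.0648]
tcp_rot: [-0.0, 1.0, 0.009, 0.0]
force: [-0.2, 1.1, 0.4]
width: 0.0083
finger_force: 39.3
```

Emit:
{"name": "send_rows", "arguments": {"targets": [{"linear": [0, 0, 0], "angular": [0, 0, 0]}, {"linear": [0, 0, 0], "angular": [0, 0, 0]}, {"linear": [0, 0, 0], "angular": [0, 0, 0]}, {"linear": [0, 0, 0], "angular": [0, 0, 0]}], "fingers": 0.3}}

```text
time: 17.82
eef_pos: [0.5729, -0.2444, 0.065]
tcp_rot: [-0.0, 1.0, 0.01, 0.001]
force: [-0.2, 0.0, -0.6]
width: 0.0298
finger_force: 0.0
```

Emit:
{"name": "send_rows", "arguments": {"targets": [{"linear": [0, 0, -0.01], "angular": [0, 0, 0]}, {"linear": [0, 0, -0.02], "angular": [0, 0, 0]}, {"linear": [0, 0, -0.03], "angular": [0, 0, 0]}, {"linear": [0, 0, 0], "angular": [0, 0, 5.65]}, {"linear": [0, 0, 0], "angular": [0, 0, 5.65]}]}}

```text
time: 18.23
eef_pos: [0.574, -0.245, 0.1281]
tcp_rot: [0.001, 0.996, -0.091, 0.003]
force: [0.2, -0.3, -0.3]
width: 0.0301
finger_force: 0.0
```

Emit:
{"name": "send_rows", "arguments": {"targets": [{"linear": [-0.0058, -0.0305, 0], "angular": [0, 0, 0]}, {"linear": [-0.0058, -0.0305, 0], "angular": [0, 0, 0]}, {"linear": [-0.0058, -0.0305, 0], "angular": [0, 0, 0]}, {"linear": [-0.0058, -0.0305, 0], "angular": [0, 0, 0]}, {"linear": [-0.0058, -0.0305, 0], "angular": [0, 0, 0]}], "fingers": 0.06}}

```text
time: 18.65
eef_pos: [0.5713, -0.0879, 0.1259]
tcp_rot: [-0.0, 0.996, -0.089, 0.001]
force: [-0.2, 0.1, 0.2]
width: 0.04
finger_force: 0.0
```

Emit:
{"name": "send_rows", "arguments": {"targets": [{"linear": [-0.0058, -0.0305, 0], "angular": [0, 0, 0]}, {"linear": [-0.0058, -0.0305, 0], "angular": [0, 0, 0]}, {"linear": [-0.0058, -0.0305, 0], "angular": [0, 0, 0]}, {"linear": [-0.0058, -0.0305, 0], "angular": [0, 0, 0]}, {"linear": [-0.0058, -0.0305, 0], "angular": [0, 0, 0]}]}}

```text
time: 19.07
eef_pos: [0.5698, 0.0676, 0.1259]
tcp_rot: [-0.0, 0.996, -0.089, 0.001]
force: [0.3, 0.1, 0.1]
width: 0.0403
finger_force: 0.0
```

Emit:
{"name": "send_rows", "arguments": {"targets": [{"linear": [-0.0058, -0.0305, 0], "angular": [0, 0, 0]}, {"linear": [-0.0058, -0.0305, 0], "angular": [0, 0, 0]}, {"linear": [-0.0058, -0.0305, 0], "angular": [0, 0, 0]}, {"linear": [-0.0058, -0.0305, 0], "angular": [0, 0, 0]}, {"linear": [-0.0058, -0.0305, 0], "angular": [0, 0, 0]}]}}

```text
time: 19.48
eef_pos: [0.5683, 0.2229, 0.126]
tcp_rot: [-0.0, 0.996, -0.089, 0.001]
force: [1.4, 0.8, 1.1]
width: 0.0401
finger_force: 0.0
```

Emit:
{"name": "send_rows", "arguments": {"targets": [{"linear": [-0.0058, -0.0305, 0], "angular": [0, 0, 0]}, {"linear": [-0.0058, -0.0305, 0], "angular": [0, 0, 0]}, {"linear": [-0.0058, -0.0305, 0], "angular": [0, 0, 0]}, {"linear": [0, 0, 0], "angular": [0, 0, 0]}, {"linear": [0, 0, 0], "angular": [0, 0, 0]}]}}

```text
time: 19.9
eef_pos: [0.5669, 0.3161, 0.1254]
tcp_rot: [-0.0, 0.996, -0.087, 0.001]
force: [0.9, 0.5, -0.0]
width: 0.0398
finger_force: 0.0
```

```bash
python3 -c "
from h import *
go(.568,.315,.032,-10.2)
from plant import cams
s=cams.snapshot('top');cv2.imwrite('pics/t4.png',cv2.resize(s['frame'][90:240,110:425],(800,381),interpolation=cv2.INTER_CUBIC))"
```

```text
t 19.9 pos [0.5669 0.3161 0.1254] yaw -10.03 tiltz [0.0015 0.0004] w 0.0398 ff 0.0 F [ 0.9  0.5 -0. ]
 turn tool z 0.17 shift before turn [0.0011 0.001  0.0934] after [0.0012 0.0009 0.0934]
```

View pics/t4.png

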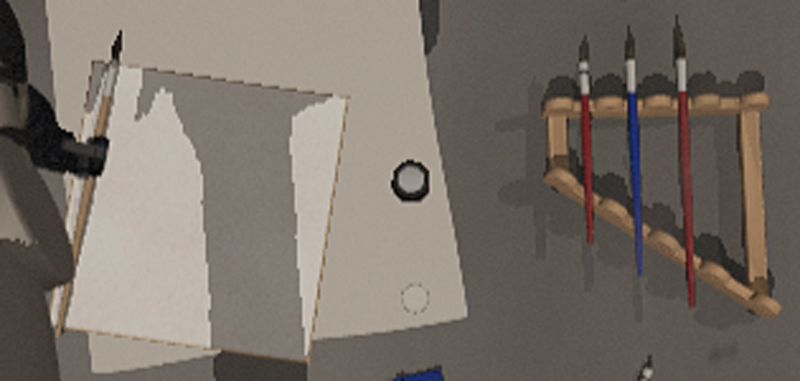

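Three brushes are in place. The tan one is still where it was measured, so I'll fetch it.

Emit:
{"name": "send_rows", "arguments": {"targets": [{"linear": [0.0012, 0.0009, 0.03], "angular": [0, 0, 0.1]}, {"linear": [0, 0, 0.03], "angular": [0, 0, 0]}, {"linear": [0, 0, 0.02], "angular": [0, 0, 0]}, {"linear": [0, 0, 0], "angular": [0, 0, 0]}, {"linear": [0, 0, 0], "angular": [0, 0, 0]}]}}

```text
time: 20.37
eef_pos: [0.5684, 0.3119, 0.0447]
tcp_rot: [0.0, 0.996, -0.091, -0.0]
force: [0.1, -0.0, 0.6]
width: 0.04
finger_force: 0.0
```

```bash
python3 -c "
from h import *
go(.568,.315,.032,-10.2)"
```

```text
t 20.37 pos [0.5684 0.3119 0.0447] yaw -10.4 tiltz [-0.001  -0.0007] w 0.04 ff 0.0 F [ 0.1 -0.   0.6]
 turn tool z -0.2 shift before turn [-0.001  -0.003   0.0127] after [-0.001  -0.0029  0.0127]
```

Emit:
{"name": "send_rows", "arguments": {"targets": [{"linear": [-0.001, -0.003, 0.006], "angular": [0, 0, -0.2]}, {"linear": [0, 0, 0.006], "angular": [0, 0, 0]}, {"linear": [0, 0, 0], "angular": [0, 0, 0]}, {"linear": [0, 0, 0], "angular": [0, 0, 0]}]}}

```text
time: 20.7
eef_pos: [0.5682, 0.3166, 0.0335]
tcp_rot: [-0.0, 0.996, -0.088, 0.001]
force: [0.6, 1.1, -0.1]
width: 0.0402
finger_force: 0.0
```

Emit:
{"name": "send_rows", "arguments": {"targets": [{"linear": [0, 0, 0], "angular": [0, 0, 0]}, {"linear": [0, 0, 0], "angular": [0, 0, 0]}, {"linear": [0, 0, 0], "angular": [0, 0, 0]}, {"linear": [0, 0, 0], "angular": [0, 0, 0]}, {"linear": [0, 0, 0], "angular": [0, 0, 0]}], "fingers": 1}}

```text
time: 21.12
eef_pos: [0.5682, 0.3167, 0.0335]
tcp_rot: [-0.0, 0.996, -0.088, 0.001]
force: [-0.4, 0.1, 3.0]
width: 0.0086
finger_force: 40.1
```

Emit:
{"name": "send_rows", "arguments": {"targets": [{"linear": [0, 0, -0.01], "angular": [0, 0, 0]}, {"linear": [0, 0, -0.03], "angular": [0, 0, 0]}, {"linear": [0, 0, -0.03], "angular": [0, 0, 0]}, {"linear": [0, 0, -0.025], "angular": [0, 0, -5.65]}, {"linear": [0, 0, 0], "angular": [0, 0, -5.65]}]}}

```text
time: 21.53
eef_pos: [0.5706, 0.3176, 0.1349]
tcp_rot: [-0.002, 1.0, 0.013, 0.005]
force: [0.7, 1.1, -0.2]
width: 0.008
finger_force: 39.7
```

```bash
python3 -c "
from h import *
go(.5623,-.2906,.13,1.1)"
```

```text
t 21.53 pos [0.5706 0.3176 0.1349] yaw 1.45 tiltz [0.0106 0.0041] w 0.008 ff 39.7 F [ 0.7  1.1 -0.2]
 turn tool z 0.35 shift before turn [-0.0238  0.6078  0.0023] after [-0.02    0.6079  0.0049]
```

Emit:
{"name": "send_rows", "arguments": {"targets": [{"linear": [-0.001, 0.0304, 0], "angular": [0, 0, 0]}, {"linear": [-0.001, 0.0304, 0], "angular": [0, 0, 0]}, {"linear": [-0.001, 0.0304, 0], "angular": [0, 0, 0]}, {"linear": [-0.001, 0.0304, 0], "angular": [0, 0, 0]}, {"linear": [-0.001, 0.0304, 0], "angular": [0, 0, 0]}]}}

```text
time: 21.95
eef_pos: [0.5659, 0.1631, 0.1286]
tcp_rot: [-0.0, 1.0, 0.011, 0.001]
force: [-0.3, -0.1, 0.9]
width: 0.0084
finger_force: 39.7
```

Emit:
{"name": "send_rows", "arguments": {"targets": [{"linear": [-0.001, 0.0304, 0], "angular": [0, 0, 0]}, {"linear": [-0.001, 0.0304, 0], "angular": [0, 0, 0]}, {"linear": [-0.001, 0.0304, 0], "angular": [0, 0, 0]}, {"linear": [-0.001, 0.0304, 0], "angular": [0, 0, 0]}, {"linear": [-0.001, 0.0304, 0], "angular": [0, 0, 0]}]}}

```text
time: 22.37
eef_pos: [0.5641, 0.0108, 0.1286]
tcp_rot: [-0.0, 1.0, 0.01, 0.001]
force: [0.3, -0.5, 0.1]
width: 0.0086
finger_force: 39.7
```

Emit:
{"name": "send_rows", "arguments": {"targets": [{"linear": [-0.001, 0.0304, 0], "angular": [0, 0, 0]}, {"linear": [-0.001, 0.0304, 0], "angular": [0, 0, 0]}, {"linear": [-0.001, 0.0304, 0], "angular": [0, 0, 0]}, {"linear": [-0.001, 0.0304, 0], "angular": [0, 0, 0]}, {"linear": [-0.001, 0.0304, 0], "angular": [0, 0, 0]}]}}

```text
time: 22.78
eef_pos: [0.5622, -0.1413, 0.1285]
tcp_rot: [-0.0, 1.0, 0.01, 0.001]
force: [0.7, 0.3, -0.0]
width: 0.0081
finger_force: 39.7
```

Emit:
{"name": "send_rows", "arguments": {"targets": [{"linear": [-0.001, 0.0304, 0], "angular": [0, 0, 0]}, {"linear": [-0.001, 0.0304, 0], "angular": [0, 0, 0]}, {"linear": [-0.001, 0.0304, 0], "angular": [0, 0, 0]}, {"linear": [-0.001, 0.0304, 0], "angular": [0, 0, 0]}, {"linear": [-0.001, 0.0304, 0], "angular": [0, 0, 0]}]}}

```text
time: 23.2
eef_pos: [0.5603, -0.2934, 0.1285]
tcp_rot: [0.0, 1.0, 0.01, 0.001]
force: [-0.0, 0.4, 0.1]
width: 0.0081
finger_force: 39.7
```

Emit:
{"name": "send_rows", "arguments": {"targets": [{"linear": [0, 0, 0], "angular": [0, 0, 0]}, {"linear": [0, 0, 0], "angular": [0, 0, 0]}, {"linear": [0, 0, 0], "angular": [0, 0, 0]}]}}

```text
time: 23.45
eef_pos: [0.5604, -0.2914, 0.1279]
tcp_rot: [-0.0, 1.0, 0.01, 0.0]
force: [0.5, -0.3, -0.2]
width: 0.008
finger_force: 39.7
```

```bash
python3 -c "
from h import *
go(.5623,-.2906,.0655,1.1)"
```

```text
t 23.45 pos [ 0.5604 -0.2914  0.1279] yaw 1.17 tiltz [0.0005 0.0008] w 0.008 ff 39.7 F [ 0.5 -0.3 -0.2]
 turn tool z 0.07 shift before turn [ 0.0019 -0.0007  0.0624] after [ 0.002  -0.0008  0.0624]
```

Emit:
{"name": "send_rows", "arguments": {"targets": [{"linear": [0.002, -0.0007, 0.02], "angular": [0, 0, 0]}, {"linear": [0, 0, 0.02], "angular": [0, 0, 0]}, {"linear": [0, 0, 0.01], "angular": [0, 0, 0]}, {"linear": [0, 0, 0], "angular": [0, 0, 0]}, {"linear": [0, 0, 0], "angular": [0, 0, 0]}]}}

```text
time: 23.87
eef_pos: [0.5627, -0.2901, 0.0778]
tcp_rot: [-0.0, 1.0, 0.011, 0.0]
force: [0.6, 0.8, 0.4]
width: 0.0085
finger_force: 39.7
```

Emit:
{"name": "send_rows", "arguments": {"targets": [{"linear": [0, 0, 0.005], "angular": [0, 0, 0]}, {"linear": [0, 0, 0.004], "angular": [0, 0, 0]}, {"linear": [0, 0, 0.002], "angular": [0, 0, 0]}, {"linear": [0, 0, 0], "angular": [0, 0, 0]}, {"linear": [0, 0, 0], "angular": [0, 0, 0]}]}}

```text
time: 24.28
eef_pos: [0.5626, -0.2911, 0.0669]
tcp_rot: [-0.0, 1.0, 0.01, 0.0]
force: [0.4, -0.1, -0.6]
width: 0.0085
finger_force: 39.7
```

```bash
python3 -c "
from h import *
go(.5623,-.2906,.0655,1.1)"
```

```text
t 24.28 pos [ 0.5626 -0.2911  0.0669] yaw 1.18 tiltz [0.0009 0.0002] w 0.0085 ff 39.7 F [ 0.4 -0.1 -0.6]
 turn tool z 0.08 shift before turn [-0.0003 -0.0005  0.0014] after [-0.0003 -0.0005  0.0014]
```

Emit:
{"name": "send_rows", "arguments": {"targets": [{"linear": [-0.0003, -0.0005, 0.0014], "angular": [0, 0, 0]}, {"linear": [0, 0, 0], "angular": [0, 0, 0]}]}}

```text
time: 24.45
eef_pos: [0.5623, -0.2905, 0.0654]
tcp_rot: [-0.0, 1.0, 0.01, 0.0]
force: [-0.3, -0.9, 0.1]
width: 0.0085
finger_force: 39.7
```

Emit:
{"name": "send_rows", "arguments": {"targets": [{"linear": [0, 0, 0], "angular": [0, 0, 0]}, {"linear": [0, 0, 0], "angular": [0, 0, 0]}, {"linear": [0, 0, 0], "angular": [0, 0, 0]}, {"linear": [0, 0, 0], "angular": [0, 0, 0]}], "fingers": 0.3}}

```text
time: 24.78
eef_pos: [0.5624, -0.2906, 0.0655]
tcp_rot: [-0.0, 1.0, 0.01, 0.001]
force: [-0.0, 0.2, 0.8]
width: 0.0299
finger_force: 0.0
```

Emit:
{"name": "send_rows", "arguments": {"targets": [{"linear": [0, 0, -0.01], "angular": [0, 0, 0]}, {"linear": [0, 0, -0.02], "angular": [0, 0, 0]}, {"linear": [0, 0, -0.03], "angular": [0, 0, 0]}, {"linear": [0, 0, -0.03], "angular": [0, 0, 0]}, {"linear": [0, 0, -0.03], "angular": [0, 0, 0]}]}}

```text
time: 25.2
eef_pos: [0.5621, -0.2905, 0.1875]
tcp_rot: [-0.0, 1.0, 0.01, 0.001]
force: [0.6, -1.2, 1.0]
width: 0.0301
finger_force: 0.0
```

Emit:
{"name": "send_rows", "arguments": {"targets": [{"linear": [0, -0.035, 0], "angular": [0, 0, 0]}, {"linear": [0, -0.035, 0], "angular": [0, 0, 0]}, {"linear": [0, -0.035, 0], "angular": [0, 0, 0]}, {"linear": [0, -0.035, 0], "angular": [0, 0, 0]}, {"linear": [0, -0.035, 0], "angular": [0, 0, 0]}]}}

```text
time: 25.62
eef_pos: [0.5584, -0.1142, 0.1865]
tcp_rot: [0.0, 1.0, 0.01, 0.001]
force: [0.5, -0.3, -0.1]
width: 0.0304
finger_force: 0.0
```

Emit:
{"name": "send_rows", "arguments": {"targets": [{"linear": [0, -0.035, 0], "angular": [0, 0, 0]}, {"linear": [0, -0.035, 0], "angular": [0, 0, 0]}, {"linear": [0, -0.035, 0], "angular": [0, 0, 0]}, {"linear": [0, -0.035, 0], "angular": [0, 0, 0]}, {"linear": [0, -0.035, 0], "angular": [0, 0, 0]}]}}

```text
time: 26.03
eef_pos: [0.5548, 0.061, 0.1865]
tcp_rot: [-0.0, 1.0, 0.01, 0.001]
force: [0.3, 0.4, -0.6]
width: 0.0302
finger_force: 0.0
```

Emit:
{"name": "send_rows", "arguments": {"targets": [{"linear": [0, 0, 0], "angular": [0, 0, 0]}, {"linear": [0, 0, 0], "angular": [0, 0, 0]}, {"linear": [0, 0, 0], "angular": [0, 0, 0]}]}}

```text
time: 26.28
eef_pos: [0.5551, 0.0591, 0.1861]
tcp_rot: [0.0, 1.0, 0.011, 0.001]
force: [-0.5, 0.6, -0.6]
width: 0.0297
finger_force: 0.0
```

```bash
python3 -c "
from h import *
from plant import cams
s=cams.snapshot('top');cv2.imwrite('pics/t5.png',cv2.resize(s['frame'][90:230,250:430],(772,600),interpolation=cv2.INTER_CUBIC))"
```

```text
(no output)
```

View pics/t5.png

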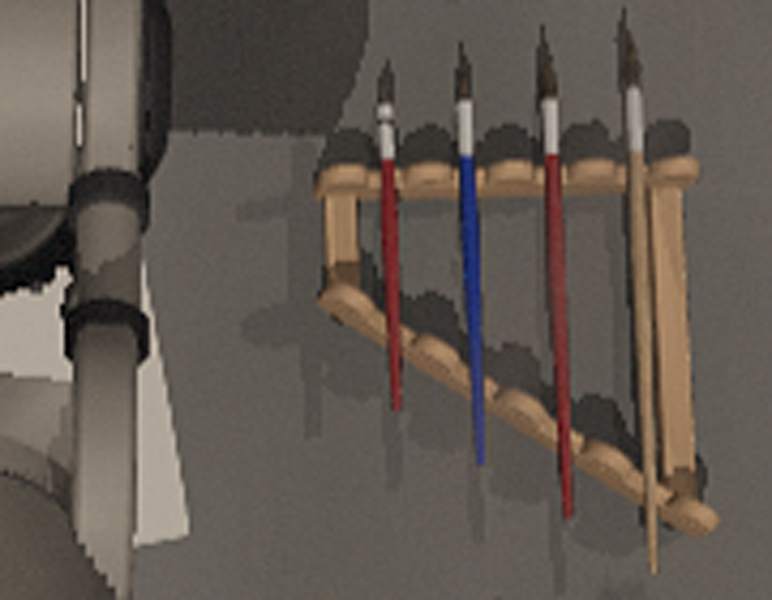

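All four lie in their valleys in length order, with each ferrule just past the straight rail. Handing in.

```bash
python3 -c "
from plant import robot
print(robot.hand_in())"
```

```text
the job is handed in; nothing more can be done
None
```

All four brushes are on the rest in order of length, longest at the wide end, each in its own valley pair with the ferrule just past the straight rail; the loupe and stopper were never touched, and the job was handed in at about 26 s (no verdict returned).

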